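# Find the key of the medicine case

## Task

The white medicine case has to be unlocked for the round, and only one of the three keys hanging in the rack fits its lock and turns it. Find that key (judge by its blade, or try them), push it fully home in the lock, turn it a quarter turn clockwise seen from above as far as it goes, and leave it standing there. The other two keys must be hanging in the rack at the end.

Things in the scene. Friction and masses are not known exactly. Their poses are not given: they have to be found in the camera images.
- key_medium: Key with a flat steel blade 24 mm wide (along x), 6 mm thick, 40 mm long; above it a 26 mm collar disc 6 mm thick and a 12 mm shank; on top an upright grey bar handle 54 mm long (x), 14 mm thick (y), 20 to 46 mm above the origin. Origin: centre of the collar's underside, where the blade begins; z up. 60 to 130 g. Pinch the handle from above across its thickness.
- key_pin: Key with a round pin 10 mm in diameter and 40 mm long for a blade, and the shortest handle, 36 mm. Otherwise like key_medium.
- key_wide: Key with a flat blade 44 mm wide, 6 mm thick and 40 mm long, and the longest handle, 76 mm. Otherwise like key_medium.
- rack: Aluminium rack 90 x 270 mm, 75 mm high, fixed, open front and back; origin under its centre. The 8 mm top plate has three slots, 52 mm (x) by 14 mm (y), at y = -85, 0 and 85 mm. The keys hang in them by the collar, blade down, origin at the plate's top, in random order. Lift a key straight up 45 mm or more to free it.
- lock (a joint): Angle of the lock's round steel plug in rad: 0 locked, 1.57 unlocked (stop); starts between 0 and 0.15. It grows clockwise seen from above, stays where it is left and takes about 0.12 N m to turn. A 24 x 6 mm blade has about 3 mm of play in the slot and turns up to 15 degrees before it carries the plug along.
- lock_mouth (a point): Centre of the slot's mouth in the plug's top, a 72 mm steel disc 95 mm above the table in the lid of a fixed white case 160 x 220 x 90 mm. x along the slot, z up; turns with the plug. Slot 31 x 12 mm, 50 mm deep, flared to 41 x 22 mm in the top 5 mm. Key home: collar on the plug, key origin at this point, either way round. A 24 mm high carton lies on the lid, 120 mm off.
There are look-alikes about, which are no part of the job. Leave any green look-alike of the key_pin alone.

How it is judged (in metres and radians):
On the way:
1. the fitting key is fully home in the lock, not yet turned (horizontal distance between key_medium and lock_mouth below 0.012 m and z of key_medium in the frame of lock_mouth between -0.01 and 0.01 m and value of joint lock below 0.5 rad), for 0.1 s.
At the end, for the whole second after the job is handed in: Middle key home in the lock, at rest (within 12 mm sideways and 10 mm in height of the slot's mouth, tilt under 0.25 rad), lock past 1.1 rad; the other two keys hang at rest in the rack (origins 65 to 85 mm high, tilt under 0.25 rad, over 120 mm from the lock) (horizontal distance between key_medium and lock_mouth below 0.012 m and z of key_medium in the frame of lock_mouth between -0.01 and 0.01 m and angle between each of key_medium, key_pin, key_wide's own z axis and vertical below 0.25 rad and value of joint lock above 1.1 rad and linear speed of each of key_medium, key_pin, key_wide below 0.03 m/s and height (world z) of key_pin between 0.065 and 0.085 m and horizontal distance between each of key_pin, key_wide and lock_mouth above 0.12 m and height (world z) of key_wide between 0.065 and 0.085 m); the robot touches nothing.
It also fails if it takes over 56 s, if anything falls off the work surface, if the arm or the gripper's body presses on something with over 40 N, if the wrist force passes 120 N, or if a joint passes its speed limit or range.

## Robot

A 6-joint arm with a two-finger parallel gripper is mounted at the origin on the work surface. World frame = base frame: x ahead of the robot, y to its left, z up, the work surface at z = 0. Lengths are in mm, angles in degrees, forces in N, time in s.
With the tool pointing down it reaches from about 300 to 850 mm from the base axis. Payload 4.2 kg.
Tool frame: the origin (TCP) lies on the centre line of the jaws, within the pads' length; the fingertips stand 11 mm ahead of it and the grasp point (between the pads) lies 8 mm behind it; z points along the fingers, y is the direction in which the jaws open and shut (so a half turn about z gives the same grasp; the last joint's range is limited). The gripper opens to 91 mm and grips with 3 to 60 N. Pads are 32 mm wide; open, the fingers measure 118 mm over their backs; the gripper's body (76 mm by 178 mm) begins 60 mm behind the grasp point.
Start: joints at [65.546, 18.312, 89.639, -0, 72.044, -1.146], TCP at [227.515, 528.09, 224.976] pointing down, gripper open.
Joint ranges: [-177.97, 177.97], [-48.28, 115.42], [12.27, 149.76], [-77.06, 257.06], [2.81, 150.46], [-146.56, 146.56]. Speed limits (degrees/s): [147.25, 147.25, 180, 180, 180, 180].

## Interface

Orientations are given as [roll, pitch, yaw] about the fixed x, y, z axes, in that order (R = Rz(yaw) Ry(pitch) Rx(roll)).
In Python, from workcell import env, grab_frame gives the robot as it stands. The module is installed in compiled form; this text tells all that it offers.
- The arm moves only by the tool arm_command, never from a script. Its argument "series" is one flat list of numbers, 6 for each row, row after row: the shift along the world's x, y, z each as a share of 400 mm, from -1 to 1, then the turn, a rotation vector about the world's x, y, z each as a share of 45 degrees, from -1 to 1. A call has 1 to 20 rows; each row shifts and turns the commanded pose from where the row before left it; what a row does not reach is not made up. A row lasts 1/12 s, in which the tool goes at most 41.7 mm and 7.16 degrees, less where a joint would pass 70% of its speed; a pose out of reach is approached as far as the arm can. A call with a number of a shift or a turn outside -1 to 1 is refused whole. A call with a gripper value outside its range is refused whole. "hand" is the opening, from 0 (shut) to 1 (fully open), set as the call begins (left out, the last holds). The fingers move at their own pace and stop on an object; "newtons" is the grip in N (left out, the last holds). Time passes only in rows, so rows that do not move let the fingers close. It gives the time, the measured TCP pose, the force and the opening at its end, in the units of the state.
- env.state(): the state, without advancing time (a new reading comes with each control period).
- grab_frame(name): name is "scene" or "top"; returns a dict with "frame" (400x640x3 uint8, red, green, blue), "intrinsics" (3x3 intrinsics, pixels), "R" (3x3) and "t" (3): a world point X has camera coordinates R X + t. Camera axes: x right, y down, z forward; pixel columns grow to the right and rows downward; lengths in mm; the calibration is good to about 2 mm. A picture is of the moment at which its call begins. There is no depth.
- env.job_done(): hands the job in, once; it reports no verdict.
The state is a dict: "time_s": time; "qpos": joint angles; "qvel": joint speeds; "effort": joint torques, N m; "ee_pos": TCP position; "ee_rot": TCP orientation; "force": force on the tool from outside, world axes, zero at the start; "torque": the same for the moment, N m; "gripper_width": finger opening in mm.
Only numpy, scipy, OpenCV 4.12 (cv2) and the standard library are available. Lean on these libraries where they do the work, as an engineer would, in place of code of your own. Each camera call takes 0.05 s, during which the arm holds its last target.

## Working session

There is one attempt and no reset: what is moved stays moved. The work goes in short steps, Python scripts to look and compute and a tool call to move; the robot and the scene stay as the last step left them, time stands still between calls to the robot, and variables do not carry over. Pictures are saved under pics/ and viewed, and the job is handed in when it is done.

Besides the shell and the picture viewer there is one more tool, called after "Call:" as name(argument=value, ...) on one line, values as JSON. arm_command: Moves the arm, as the interface text tells. Shift numbers are shares of 400 mm and turn numbers shares of 45 degrees, none past 1 either way. Its arguments: {"type":"object","properties":{"series":{"type":"array"},"hand":{"type":"number"},"newtons":{"type":"number"}},"required":["series"]}

```bash
mkdir -p pics; python3 - <<'E'
from workcell import env, grab_frame
import cv2,pickle
print(env.state())
for n in("scene","top"):
    f=grab_frame(n); cv2.imwrite(f"pics/{n}0.png",f["frame"][:,:,::-1]); pickle.dump(f,open(f"{n}0.pkl","wb"))
    print(n,f["intrinsics"],f["R"],f["t"])
E
```

```text
{'time_s': 0.0, 'qpos': array([ 6.55454123e+01,  1.83504965e+01,  8.97068384e+01, -1.02750746e-04,
        7.20437091e+01, -1.14677757e+00]), 'qvel': array([ 0.00759612, -0.07434281, -0.06325732, -0.00396101,  0.00396845,
        0.00769545]), 'effort': array([ 4.55324707e-04, -4.12464416e+01, -2.31979984e+01,  7.26646115e-02,
        4.56305640e-02, -1.52197899e-04]), 'ee_pos': array([227.31493638, 527.62492685, 224.12881139]), 'ee_rot': array([-1.79898974e+02, -1.92459484e-03,  1.56692220e+02]), 'force': array([0.04749467, 0.12513292, 0.0883118 ]), 'torque': array([ 0.03262143, -0.02994484, -0.02657633]), 'gripper_width': 91.42532693150928}
scene [[421.26771693   0.         315.62840029]
 [  0.         421.26771693 205.99700276]
 [  0.           0.           1.        ]] [[-0.84763654  0.5301758   0.02063762]
 [ 0.37281024  0.62281751 -0.68783056]
 [-0.37752459 -0.5753364  -0.72557785]] [ 434.76696729 -151.76539573 1403.41241317]
top [[476.08558183   0.         320.29130186]
 [  0.         476.08558183 196.57580159]
 [  0.           0.           1.        ]] [[ 0.00936781 -0.99966679  0.02405299]
 [-0.99021123 -0.0126238  -0.13900491]
 [ 0.13926223 -0.02251537 -0.98999954]] [  31.86468958  567.36934449 1114.04319775]
```

View pics/scene0.png

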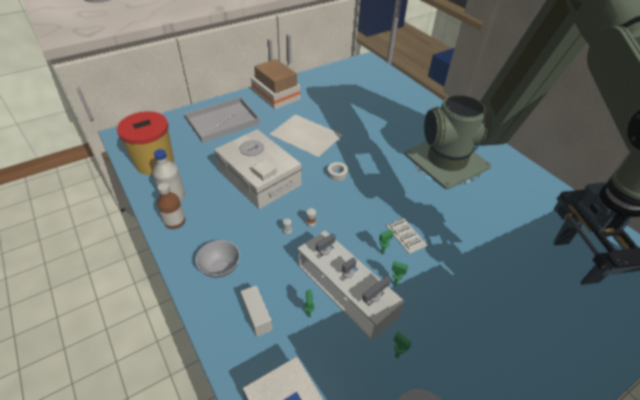

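View pics/top0.png

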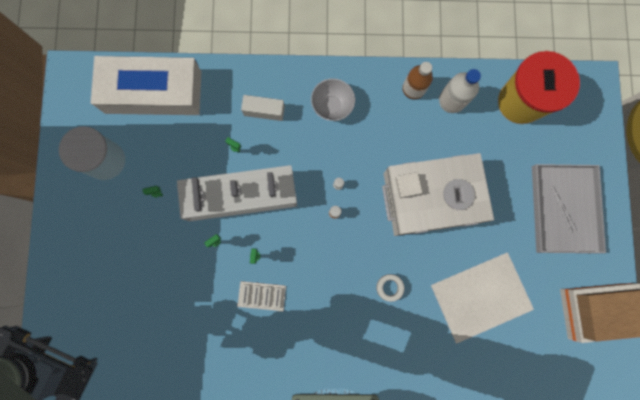

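The scene view shows the rack around (350,280) with three grey keys and the white case at (258,165). In the top view the keys are at about (197,193), (236,188) and (271,184), and the plug is at (459,194). Next: close crops.

```bash
python3 - <<'E'
import cv2
a=cv2.imread("pics/top0.png")[155:230,170:305]; b=cv2.imread("pics/top0.png")[145:245,375:500]; c=cv2.imread("pics/scene0.png")[225:335,290:410]
d=cv2.imread("pics/scene0.png")[125:210,205:310]
for n,i,s in(("a",a,5),("b",b,6),("c",c,5),("d",d,6)): cv2.imwrite(f"pics/crop_{n}.png",cv2.resize(i,None,fx=s,fy=s,interpolation=cv2.INTER_CUBIC))
E
```

```text
(no output)
```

View pics/crop_a.png

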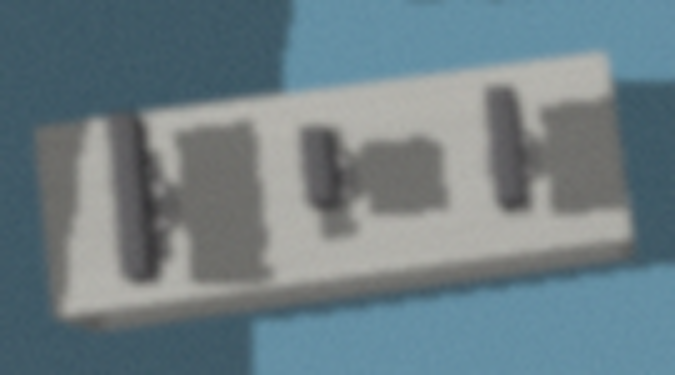

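View pics/crop_b.png

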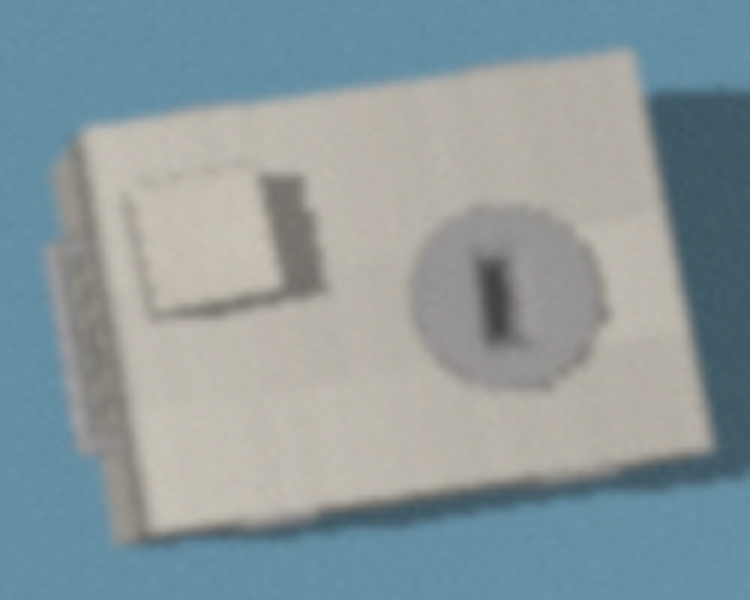

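View pics/crop_c.png

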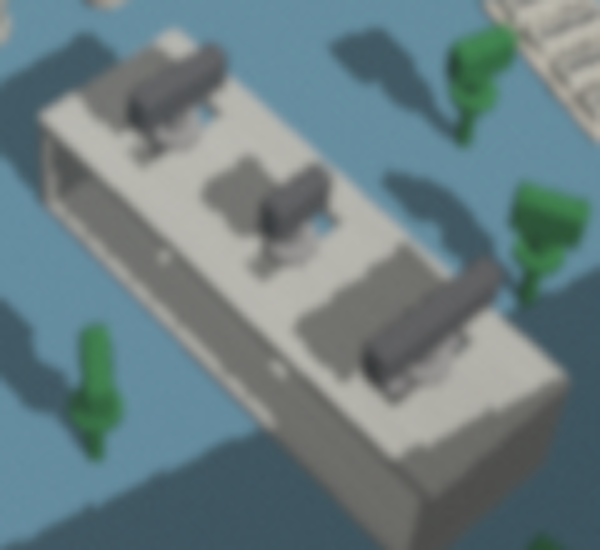

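View pics/crop_d.png

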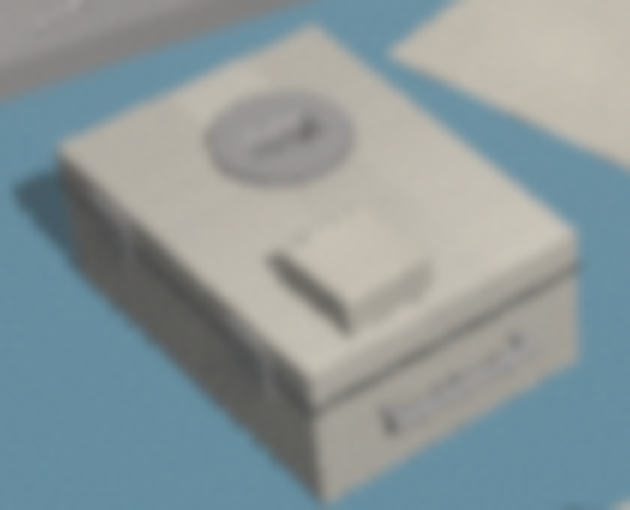

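Candidates (top pixels): grey keys at (197,193) long, (236,188) short and (271,184) middle. The green look-alikes are at (234,145), (152,191), (213,240) and (254,256). By handle length I choose (271,184). Now measuring.

```bash
cat >h.py <<'E'
import numpy as np,cv2,pickle
def ray(f,p,z):
    K=f["intrinsics"];R=f["R"];t=f["t"]
    C=-R.T@t; d=R.T@np.linalg.inv(K)@np.array([p[0],p[1],1.])
    return C+d*(z-C[2])/d[2]
def proj(f,X):
    c=f["R"]@np.asarray(X,float)+f["t"]; q=f["intrinsics"]@c; return q[:2]/q[2]
def rect(f,mask,z,name):
    # contour warped to plane z -> minAreaRect
    n,l,s,c=cv2.connectedComponentsWithStats(mask.astype(np.uint8))
    out=[]
    for i in range(1,n):
        if s[i,4]<15: continue
        ct=max(cv2.findContours((l==i).astype(np.uint8),0,1)[0],key=len)[:,0]
        P=np.array([ray(f,p,z)[:2] for p in ct],np.float32)
        r=cv2.minAreaRect(P); b=cv2.boxPoints(r); e1=b[1]-b[0];e2=b[2]-b[1]
        e=e1 if np.linalg.norm(e1)>np.linalg.norm(e2) else e2
        out.append(dict(px=c[i].round(1),area=s[i,4],cen=np.round(r[0],1),size=np.round(r[1],1),yaw=round(float(np.degrees(np.arctan2(e[1],e[0])))%180,1)))
    for o in out: print(name,o)
    return out
E
python3 - <<'E'
from h import *
f=pickle.load(open("top0.pkl","rb"));I=f["frame"].astype(int)
for p in [(197,193),(236,188),(271,184),(459,194),(470,195),(195,175),(255,190),(430,210)]: print(p,I[p[1],p[0]])
g=I.sum(2)/3; sat=I.max(2)-I.min(2)
m=np.zeros(g.shape,bool); m[165:220,185:295]=1
rect(f,m&(g<95)&(sat<25),121,"handles")
m=np.zeros(g.shape,bool); m[180:210,445:475]=1
rect(f,m&(g<100),95,"slot")
rect(f,m&(g<125),95,"slot")
# plug: bluish grey vs cream
m[175:215,440:480]=1
rb=I[:,:,0]-I[:,:,2]
mm=cv2.morphologyEx((m&(rb<5)).astype(np.uint8),cv2.MORPH_CLOSE,np.ones((9,9)))
rect(f,mm,95,"plug")
# rack top
m=np.zeros(g.shape,bool); m[160:225,172:302]=1
cr=(m&(sat<30)&(g>120)).astype(np.uint8)
cr=cv2.morphologyEx(cr,cv2.MORPH_CLOSE,np.ones((15,15))); rect(f,cr,75,"rack")
m=np.zeros(g.shape,bool); m[148:240,378:498]=1
cr=cv2.morphologyEx((m&(rb>-8)&(g>125)).astype(np.uint8),cv2.MORPH_CLOSE,np.ones((15,15))); rect(f,cr,90,"case")
f2=pickle.load(open("scene0.pkl","rb"));I=f2["frame"].astype(int);g=I.sum(2)/3; sat=I.max(2)-I.min(2);rb=I[:,:,0]-I[:,:,2]
m=np.zeros(g.shape,bool); m[230:305,300:395]=1
for th in(85,100): rect(f2,m&(g<th)&(sat<22),108,"sc handles")
m=np.zeros(g.shape,bool); m[138:160,236:268]=1
mm=cv2.morphologyEx((m&(rb<3)).astype(np.uint8),cv2.MORPH_CLOSE,np.ones((7,7))); rect(f2,mm,95,"sc plug")
E
```

```text
(197, 193) [84 84 86]
(236, 188) [72 71 73]
(271, 184) [93 92 93]
(459, 194) [93 92 90]
(470, 195) [150 149 149]
(195, 175) [ 64  88 100]
(255, 190) [109 109 106]
(430, 210) [192 187 178]
handles {'px': array([272.2, 185.7]), 'area': np.int32(83), 'cen': array([580.7, 147.7]), 'size': array([50.2, 10.8]), 'yaw': 5.7}
handles {'px': array([198.1, 193.8]), 'area': np.int32(186), 'cen': array([560.4, 310.6]), 'size': array([76.9, 23.3]), 'yaw': 10.1}
handles {'px': array([235.7, 189.3]), 'area': np.int32(79), 'cen': array([571.5, 228.3]), 'size': array([34.2, 15.6]), 'yaw': 2.0}
slot {'px': array([457.1, 194.7]), 'area': np.int32(51), 'cen': array([ 566.9, -278.2]), 'size': array([28.1,  9.4]), 'yaw': 0.8}
slot {'px': array([457.2, 194.8]), 'area': np.int32(91), 'cen': array([ 567.8, -278.6]), 'size': array([35.6, 14. ]), 'yaw': 6.4}
plug {'px': array([458.7, 194.1]), 'area': np.int32(691), 'cen': array([ 569.5, -282.8]), 'size': array([68.1, 67.8]), 'yaw': 44.5}
rack {'px': array([235.3, 192. ]), 'area': np.int32(4092), 'cen': array([571.9, 233.3]), 'size': array([ 93.9, 266.7]), 'yaw'
[... 389 characters left out ...]
9, 16. ]), 'yaw': 96.2}
sc handles {'px': array([364.9, 298. ]), 'area': np.int32(27), 'cen': array([594.7, 327.4]), 'size': array([11.5, 14.4]), 'yaw': 112.5}
sc handles {'px': array([323.7, 244.2]), 'area': np.int32(131), 'cen': array([587.6, 153.9]), 'size': array([57.9, 24.4]), 'yaw': 8.2}
sc handles {'px': array([303.2, 258.5]), 'area': np.int32(45), 'cen': array([653.3, 167. ]), 'size': array([26.2, 14.2]), 'yaw': 74.5}
sc handles {'px': array([347.3, 266.8]), 'area': np.int32(102), 'cen': array([578.2, 238.4]), 'size': array([39.3, 21.5]), 'yaw': 11.9}
sc handles {'px': array([375.4, 289.1]), 'area': np.int32(284), 'cen': array([558.7, 320.9]), 'size': array([85.6, 20.6]), 'yaw': 8.1}
```

Call:
arm_command(series=[0.0554, -0.0594, 0, 0, 0, 0.044, 0.0554, -0.0594, 0, 0, 0, 0.044, 0.0554, -0.0594, 0, 0, 0, 0.044, 0.0554, -0.0594, 0, 0, 0, 0.044, 0.0554, -0.0594, 0, 0, 0, 0.044, 0.0554, -0.0594, 0, 0, 0, 0.044, 0.0554, -0.0594, 0, 0, 0, 0.044, 0.0554, -0.0594, 0, 0, 0, 0.044, 0.0554, -0.0594, 0, 0, 0, 0.044, 0.0554, -0.0594, 0, 0, 0, 0.044, 0.0554, -0.0594, 0, 0, 0, 0.044, 0.0554, -0.0594, 0, 0, 0, 0.044, 0.0554, -0.0594, 0, 0, 0, 0.044, 0.0554, -0.0594, 0, 0, 0, 0.044, 0.0554, -0.0594, 0, 0, 0, 0.044, 0.0554, -0.0594, 0, 0, 0, 0.044, 0, 0, 0, 0, 0, 0, 0, 0, 0, 0, 0, 0], hand=0.55, newtons=30)

```text
time_s: 1.6
ee_pos: [582.5, 146.7, 224.1]
ee_rot: [180.0, -0.1, -171.8]
force: [-0.0, 0.1, 0.6]
gripper_width: 50.2
```

Call:
arm_command(series=[0, 0, -0.05, 0, 0, 0, 0, 0, -0.05, 0, 0, 0, 0, 0, -0.05, 0, 0, 0, 0, 0, -0.05, 0, 0, 0, 0, 0, 0, 0, 0, 0])

```text
time_s: 2.02
ee_pos: [578.3, 148.5, 140.9]
ee_rot: [-180.0, -0.5, -171.6]
force: [-1.1, 1.2, -1.1]
gripper_width: 50.2
```

```bash
python3 - <<'E'
from workcell import env, grab_frame
import cv2,pickle
print(env.state()["ee_pos"])
f=grab_frame("scene"); g=grab_frame("top")
a=cv2.resize(f["frame"][190:330,270:410],None,fx=4,fy=4,interpolation=2);b=cv2.resize(g["frame"][130:270,170:310][:, :],None,fx=4,fy=4,interpolation=2)
cv2.imwrite("pics/hov_s.png",a[:,:,::-1]);cv2.imwrite("pics/hov_t.png",b[:,:,::-1])
E
```

```text
[578.27575748 148.46444707 140.90439464]
```

View pics/hov_s.png

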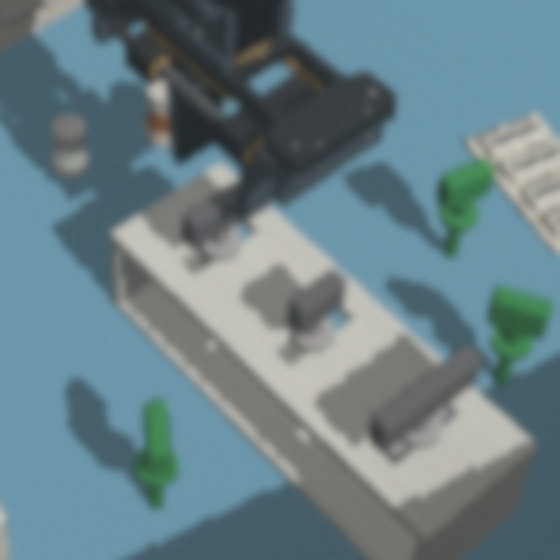

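View pics/hov_t.png

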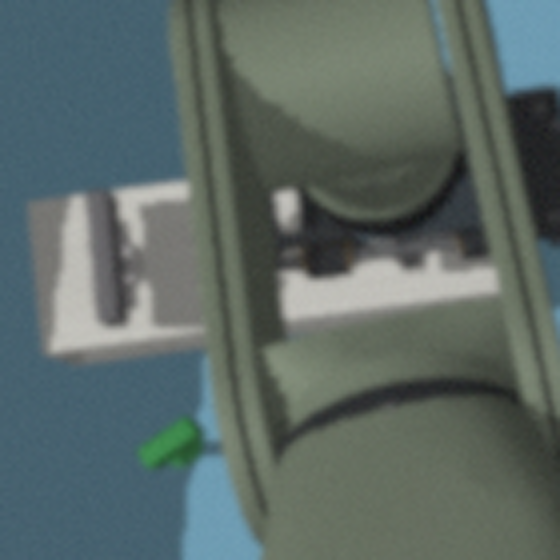

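The scene view shows a finger beside the medium key (about 205,215 in the crop), and the arm hides most of the top view. Descending.

Call:
arm_command(series=[0, 0, 0, 0, 0, 0, 0, 0, -0.025, 0, 0, 0, 0, 0, -0.025, 0, 0, 0, 0, 0, -0.025, 0, 0, 0, 0, 0, -0.02, 0, 0, 0, 0, 0, -0.0175, 0, 0, 0, 0, 0, 0, 0, 0, 0, 0, 0, 0, 0, 0, 0, 0, 0, 0, 0, 0, 0])

```text
time_s: 2.87
ee_pos: [582.4, 148.0, 100.1]
ee_rot: [180.0, 0.0, -171.6]
force: [0.0, 0.4, -0.0]
gripper_width: 50.1
```

Call:
arm_command(series=[0, 0, 0, 0, 0, 0, 0, 0, 0, 0, 0, 0, 0, 0, 0, 0, 0, 0, 0, 0, 0, 0, 0, 0, 0, 0, 0, 0, 0, 0, 0, 0, 0, 0, 0, 0, 0, 0, 0, 0, 0, 0, 0, 0, 0, 0, 0, 0], hand=0, newtons=35)

```text
time_s: 3.53
ee_pos: [582.1, 148.6, 100.1]
ee_rot: [179.9, 0.0, -171.6]
force: [0.6, 2.9, 1.1]
gripper_width: 14.2
```

Width 14.2 matches the handle. Lifting straight up by 90 mm.

Call:
arm_command(series=[0, 0, 0.02, 0, 0, 0, 0, 0, 0.025, 0, 0, 0, 0, 0, 0.025, 0, 0, 0, 0, 0, 0.025, 0, 0, 0, 0, 0, 0.025, 0, 0, 0, 0, 0, 0.025, 0, 0, 0, 0, 0, 0.025, 0, 0, 0, 0, 0, 0.025, 0, 0, 0, 0, 0, 0.025, 0, 0, 0, 0, 0, 0.005, 0, 0, 0, 0, 0, 0, 0, 0, 0, 0, 0, 0, 0, 0, 0])

```text
time_s: 4.53
ee_pos: [581.9, 147.8, 189.8]
ee_rot: [-180.0, -0.0, -171.6]
force: [-0.1, 0.2, -1.7]
gripper_width: 13.8
```

```bash
cat >snap.py <<'E'
import sys
from workcell import env, grab_frame
import cv2,pickle
from h import proj
n,cx,cy,w=sys.argv[1],*map(int,sys.argv[2:5])
s=env.state();print(s["ee_pos"].round(1),s["ee_rot"].round(2),s["force"].round(1),s["gripper_width"])
f=grab_frame("scene");pickle.dump((f,s),open(n+".pkl","wb"))
h=w*3//4;I=f["frame"][max(cy-h//2,0):cy+h//2,max(cx-w//2,0):cx+w//2]
cv2.imwrite(f"pics/{n}.png",cv2.resize(I,(800,600),interpolation=2)[:,:,::-1])
E
python3 snap.py lift 325 235 120
```

```text
[581.9 147.8 189.8] [-1.7999e+02 -3.0000e-02 -1.7163e+02] [-0.1  0.2 -1.7] 13.762463906374348
```

View pics/lift.png

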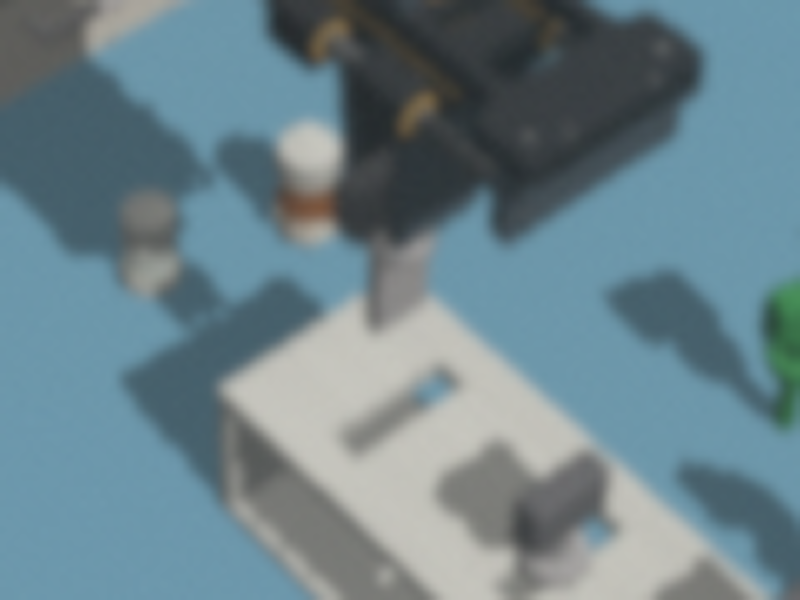

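```bash
cat >corners.py <<'E'
from h import *
import sys
def crop(f,X,x0,y0,s): u=proj(f,X); return ((u-[x0,y0]+.5)*s-.5).round(0)
if __name__=="__main__":
    f,s=pickle.load(open("lift.pkl","rb"))
    a=np.radians(8.4);ex=np.array([np.cos(a),np.sin(a)]);ey=np.array([-ex[1],ex[0]])
    print(-f["R"].T@f["t"])
    for c in (-12,12):
        for d in(-3,3):
            for z in (124.7,164.7): print(c,d,z,crop(f,[*(s["ee_pos"][:2]+c*ex+d*ey),z],265,190,800/120))
    print(ray(f,(325,236.5),124.7), ray(f,(372.5/6.667-.5+265,328.5/6.667-.5+190),124.7), ray(f,(433/6.667-.5+265,298/6.667-.5+190),124.7))
E
python3 corners.py
```

```text
[954.9267579  671.45346766 904.92352188]
-12 -3 124.7 [422. 287.]
-12 -3 164.7 [427. 214.]
-12 3 124.7 [434. 297.]
-12 3 164.7 [439. 224.]
12 -3 124.7 [372. 320.]
12 -3 164.7 [376. 247.]
12 3 124.7 [383. 330.]
12 3 164.7 [387. 257.]
[583.01312599 149.46194402 124.7       ] [596.23576866 149.6319651  124.7       ] [569.97769267 148.98832859 124.7       ]
```

The blade corners sit within about 1 mm of where a centred grasp puts them, so the key is centred and straight in the hand. Now the lock centre from both views.

```bash
python3 - <<'E'
from h import *
for n,(x0,x1,y0,y1),cen in(("top",(436,482,172,218),(458.7,194)),("scene",(230,275,130,168),(251,148.5))):
    f=pickle.load(open(n+"0.pkl","rb"));I=cv2.GaussianBlur(f["frame"],(0,0),.7).astype(float);rb=I[...,0]-I[...,2]
    crop=rb[y0:y1,x0:x1]
    for th in (4,6,8):
        m=(crop<th).astype(np.uint8)
        m=cv2.morphologyEx(m,cv2.MORPH_OPEN,np.ones((3,3)));m=cv2.morphologyEx(m,cv2.MORPH_CLOSE,np.ones((7,7)))
        nn,l,s,c=cv2.connectedComponentsWithStats(m); 
        i=l[int(cen[1])-y0+4,int(cen[0])-x0] or 1+np.argmax(s[1:,4])
        ct=max(cv2.findContours((l==i).astype(np.uint8),0,1)[0],key=len)[:,0]+[x0,y0]
        P=np.array([ray(f,p,95)[:2] for p in ct],np.float32)
        e=cv2.fitEllipse(P); print(n,th,np.round(e[0],1),np.round(e[1],1), "area d",2*np.sqrt(cv2.contourArea(P)/np.pi).round(1))
f=pickle.load(open("top0.pkl","rb"))
for X in([570,-281,95],[590,-281,95]): print(X,proj(f,X))
for q in((475,258),(505,252),(515,337),(488,345)): 
    p=(q[0]/6-.42+375,q[1]/6-.42+145); print("dark corner",ray(f,p,95)[:2].round(1),ray(f,p,90)[:2].round(1))
E
python3 - <<'E'
import cv2
a=cv2.imread("pics/scene0.png")[128:170,226:278]; cv2.imwrite("pics/plug_s.png",cv2.resize(a,None,fx=14,fy=14,interpolation=2))
a=cv2.imread("pics/top0.png")[174:214,436:484]; cv2.imwrite("pics/plug_t.png",cv2.resize(a,None,fx=14,fy=14,interpolation=2))
E
```

```text
top 4 [ 569.1 -281.4] [63.8 64.2] area d 63.8
top 6 [ 569.3 -281.9] [66.9 69. ] area d 67.8
top 8 [ 569.1 -282.1] [70.4 71.7] area d 71.0
scene 4 [ 543.2 -329.9] [ 67.4 164.8] area d 74.0
scene 6 [ 552.1 -314.8] [128.  137.8] area d 119.0
scene 8 [ 552.8 -313.9] [130.4 138.8] area d 122.0
[570, -281, 95] [458.24541041 193.68697886]
[590, -281, 95] [457.97924673 185.18847722]
dark corner [ 584.2 -270.9] [ 585.  -272.4]
dark corner [ 586.7 -282.7] [ 587.6 -284.3]
dark corner [ 553.5 -285.5] [ 554.2 -287.2]
dark corner [ 550.3 -274.9] [ 550.9 -276.5]
```

View pics/plug_s.png

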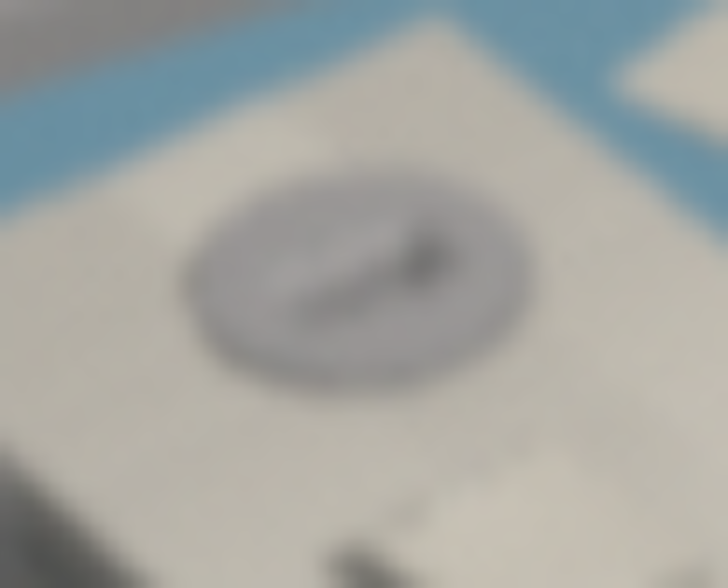

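View pics/plug_t.png

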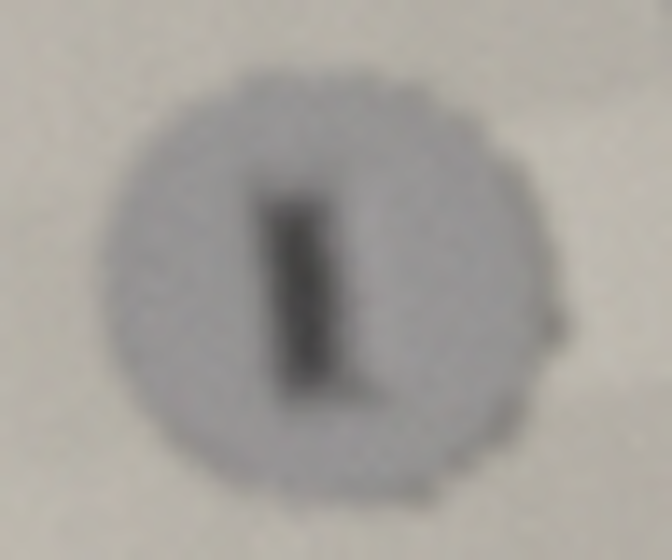

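```bash
python3 - <<'E'
from h import *
f=pickle.load(open("scene0.pkl","rb"))
print(ray(f,(251.4,147.2),95))
for q in((190,280),(535,275),(365,165),(355,372)): print(ray(f,(226+q[0]/14-.46,128+q[1]/14-.46),95).round(1))
t=pickle.load(open("top0.pkl","rb"));print(ray(t,(459,193.9),95))
for c in [(569.3,-282)]:
    for a in np.radians([0,90,180,270]): 
        p=proj(f,[c[0]+36*np.cos(a),c[1]+36*np.sin(a),95]); print(((p-[226,128]+.46)*14).round(0))
E
```

```text
[ 570.4941116  -279.75585491   95.        ]
[ 603.2 -297.1   95. ]
[ 538.2 -260.8   95. ]
[ 552.9 -314.4   95. ]
[ 586.2 -251.    95. ]
[ 569.52252393 -282.74968004   95.        ]
[211. 321.]
[437. 359.]
[511. 215.]
[290. 180.]
```

Call:
arm_command(series=[0, 0, 0.05, 0, 0, 0, -0.002, -0.067, 0, 0, 0, -0.0035, -0.002, -0.067, 0, 0, 0, -0.0035, -0.002, -0.067, 0, 0, 0, -0.0035, -0.002, -0.067, 0, 0, 0, -0.0035, -0.002, -0.067, 0, 0, 0, -0.0035, -0.002, -0.067, 0, 0, 0, -0.0035, -0.002, -0.067, 0, 0, 0, -0.0035, -0.002, -0.067, 0, 0, 0, -0.0035, -0.002, -0.067, 0, 0, 0, -0.0035, -0.002, -0.067, 0, 0, 0, -0.0035, -0.002, -0.067, 0, 0, 0, -0.0035, -0.002, -0.067, 0, 0, 0, -0.0035, -0.002, -0.067, 0, 0, 0, -0.0035, -0.002, -0.067, 0, 0, 0, -0.0035, -0.002, -0.067, 0, 0, 0, -0.0035, -0.002, -0.067, 0, 0, 0, -0.0035])

```text
time_s: 6.0
ee_pos: [568.7, -282.0, 209.0]
ee_rot: [179.9, -0.1, -174.2]
force: [0.4, 0.0, -0.3]
gripper_width: 13.5
```

Call:
arm_command(series=[0, 0, -0.025, 0, 0, 0, 0, 0, -0.025, 0, 0, 0, 0, 0, -0.025, 0, 0, 0, 0, 0, -0.025, 0, 0, 0, 0, 0, 0, 0, 0, 0, 0, 0, 0, 0, 0, 0, 0, 0, 0, 0, 0, 0, 0, 0, 0, 0, 0, 0])

```text
time_s: 6.67
ee_pos: [569.8, -280.6, 170.7]
ee_rot: [-180.0, 0.1, -174.1]
force: [-0.7, 0.0, -0.5]
gripper_width: 14.1
```

```bash
python3 snap.py hover 255 140 100; python3 - <<'E'
from workcell import grab_frame
import cv2
g=grab_frame("top"); cv2.imwrite("pics/hover_t.png",cv2.resize(g["frame"][130:250,370:530],None,fx=5,fy=5,interpolation=2)[:,:,::-1])
E
```

```text
[ 569.8 -280.6  170.7] [-1.7996e+02  7.0000e-02 -1.7411e+02] [-0.7  0.  -0.5] 14.060558290125874
```

View pics/hover.png

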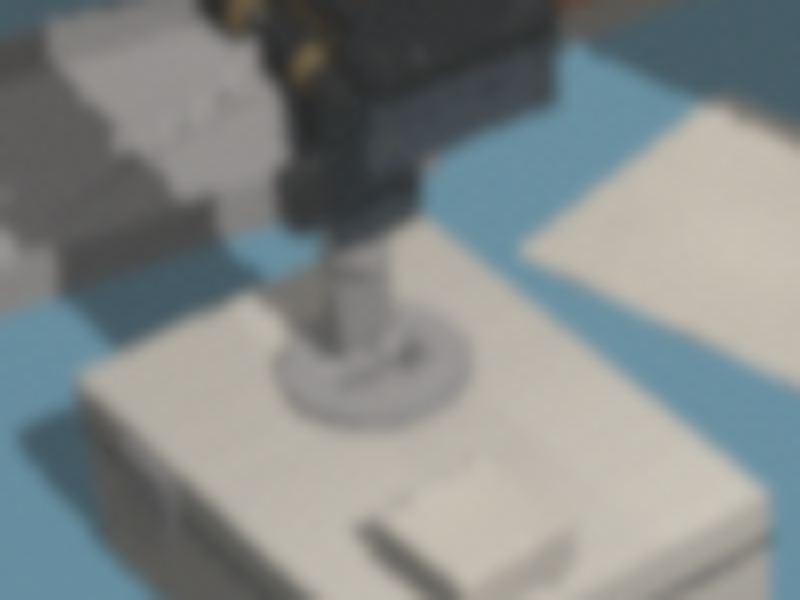

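View pics/hover_t.png

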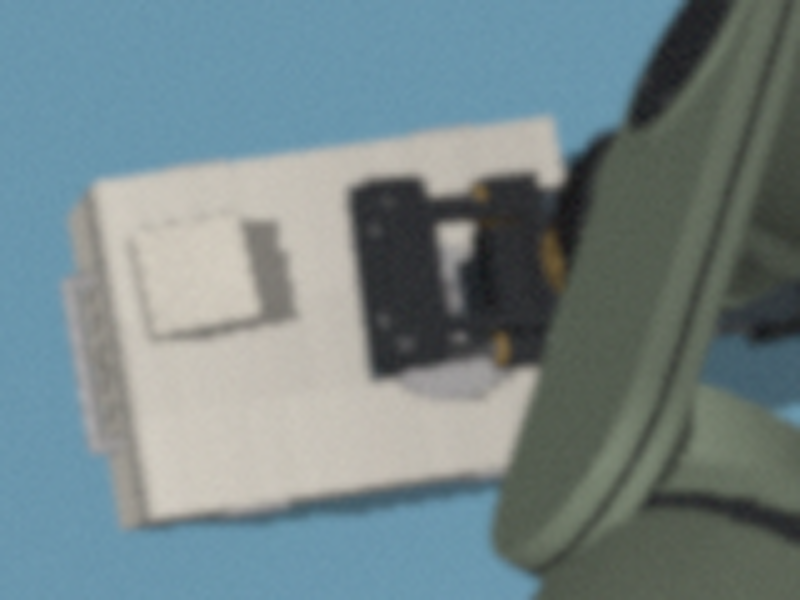

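The hover view shows the blade tip at about (370,340), just above the slot at about (380,368) in the crop. Lowering in small steps while watching force.

Call:
arm_command(series=[0, 0, -0.0125, 0, 0, 0, 0, 0, -0.0125, 0, 0, 0, 0, 0, -0.0125, 0, 0, 0, 0, 0, -0.005, 0, 0, 0, 0, 0, 0, 0, 0, 0])

```text
time_s: 7.18
ee_pos: [568.7, -280.7, 151.8]
ee_rot: [179.9, -0.1, -174.2]
force: [-0.7, -0.0, -1.4]
gripper_width: 13.6
```

Call:
arm_command(series=[0, 0, -0.01, 0, 0, 0, 0, 0, -0.01, 0, 0, 0, 0, 0, -0.01, 0, 0, 0, 0, 0, 0, 0, 0, 0])

```text
time_s: 7.52
ee_pos: [568.8, -280.6, 139.8]
ee_rot: [179.9, -0.1, -174.1]
force: [0.1, -0.1, -2.1]
gripper_width: 13.2
```

Inside the slot with no resistance. Continuing to home, which should be near TCP z = 120.

Call:
arm_command(series=[0, 0, -0.01, 0, 0, 0, 0, 0, -0.01, 0, 0, 0, 0, 0, -0.01, 0, 0, 0, 0, 0, -0.01, 0, 0, 0, 0, 0, -0.005, 0, 0, 0, 0, 0, 0, 0, 0, 0, 0, 0, 0, 0, 0, 0])

```text
time_s: 8.1
ee_pos: [569.3, -280.9, 122.8]
ee_rot: [180.0, -0.0, -174.1]
force: [1.2, -0.3, -0.4]
gripper_width: 13.8
```

```bash
python3 snap.py home 255 145 100
```

```text
[ 569.3 -280.9  122.8] [ 1.7999e+02 -1.0000e-02 -1.7415e+02] [ 1.2 -0.3 -0.4] 13.811907470505124
```

View pics/home.png

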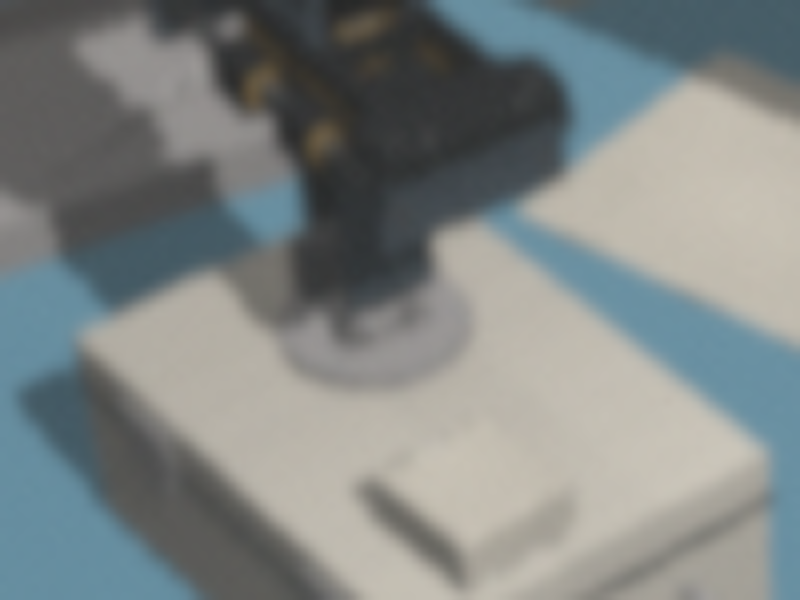

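Call:
arm_command(series=[0, 0, -0.0025, 0, 0, 0, 0, 0, -0.0025, 0, 0, 0, 0, 0, -0.0025, 0, 0, 0, 0, 0, 0, 0, 0, 0, 0, 0, 0, 0, 0, 0])

```text
time_s: 8.57
ee_pos: [569.4, -280.9, 120.1]
ee_rot: [-180.0, 0.0, -174.1]
force: [-0.8, -1.3, -0.6]
gripper_width: 13.7
```

Call:
arm_command(series=[0, 0, -0.0015, 0, 0, 0, 0, 0, 0, 0, 0, 0, 0, 0, 0, 0, 0, 0])

```text
time_s: 8.82
ee_pos: [569.4, -280.9, 120.0]
ee_rot: [-180.0, 0.0, -174.1]
force: [-1.6, 1.2, 3.8]
gripper_width: 14.0
```

Contact at z=120.0 with a 4 N upward force: collar seated, key home. Now turning clockwise.

Call:
arm_command(series=[0, 0, 0, 0, 0, -0.1, 0, 0, 0, 0, 0, -0.1, 0, 0, 0, 0, 0, -0.1, 0, 0, 0, 0, 0, -0.1, 0, 0, 0, 0, 0, -0.1, 0, 0, 0, 0, 0, -0.1, 0, 0, 0, 0, 0, -0.1, 0, 0, 0, 0, 0, -0.1, 0, 0, 0, 0, 0, -0.1, 0, 0, 0, 0, 0, -0.1])

```text
time_s: 9.65
ee_pos: [570.0, -280.2, 120.0]
ee_rot: [179.9, 0.0, 140.6]
force: [0.7, 2.3, 3.7]
gripper_width: 13.5
```

```bash
python3 -c "
from workcell import env
s=env.state();print(s['torque'],s['force'],s['ee_pos'],s['qpos'])"
```

```text
[ 0.50526778 -0.10440756  0.14451472] [0.66604537 2.33328597 3.74584621] [ 569.96036683 -280.18277832  120.02776156] [-27.26404738  28.04175871  89.94485318   0.10765842  61.94873969
 -77.95469473]
```

The z torque of 0.14 N m matches the plug's drag. Continuing.

Call:
arm_command(series=[0, 0, 0, 0, 0, -0.1, 0, 0, 0, 0, 0, -0.1, 0, 0, 0, 0, 0, -0.1, 0, 0, 0, 0, 0, -0.1, 0, 0, 0, 0, 0, -0.1, 0, 0, 0, 0, 0, -0.1, 0, 0, 0, 0, 0, -0.1, 0, 0, 0, 0, 0, -0.1, 0, 0, 0, 0, 0, -0.1, 0, 0, 0, 0, 0, 0])

```text
time_s: 10.48
ee_pos: [570.8, -280.2, 120.0]
ee_rot: [179.8, -0.0, 100.3]
force: [3.4, 3.2, 3.6]
gripper_width: 14.1
```

```bash
python3 -c "
from workcell import env
s=env.state();print(s['torque'],s['force'],s['ee_pos'],s['ee_rot'])"
```

```text
[ 0.54169893 -0.45347209  0.05501124] [3.36798651 3.151768   3.55778539] [ 570.75648359 -280.19342984  120.03440273] [ 1.79797420e+02 -7.45609737e-03  1.00269782e+02]
```

Call:
arm_command(series=[0, 0, 0, 0, 0, -0.08, 0, 0, 0, 0, 0, -0.08, 0, 0, 0, 0, 0, -0.08, 0, 0, 0, 0, 0, 0])

```text
time_s: 10.82
ee_pos: [570.9, -280.3, 120.0]
ee_rot: [179.8, -0.0, 89.6]
force: [3.9, 4.1, 3.8]
gripper_width: 13.7
```

```bash
python3 -c "
from workcell import env
s=env.state();print(s['torque'],s['force'],s['ee_pos'],s['ee_rot'])"
```

```text
[ 0.61807924 -0.66848636  0.06178249] [3.87654438 4.14531799 3.75672403] [ 570.91671623 -280.3118138   120.03985364] [ 1.79775917e+02 -3.29324028e-02  8.95844233e+01]
```

Call:
arm_command(series=[0, 0, 0, 0, 0, -0.08, 0, 0, 0, 0, 0, -0.08, 0, 0, 0, 0, 0, 0])

```text
time_s: 11.07
ee_pos: [571.1, -280.5, 120.0]
ee_rot: [179.8, -0.0, 82.4]
force: [4.0, 2.9, 2.4]
gripper_width: 13.8
```

```bash
python3 -c "
from workcell import env
s=env.state();print(s['torque'],s['force'],s['ee_pos'],s['ee_rot'])"; python3 snap.py turn1 255 145 100
```

```text
[ 0.60400538 -0.79239922  0.2289871 ] [3.95427889 2.94647193 2.40863949] [ 571.11671729 -280.45005867  120.04429477] [ 1.79756481e+02 -3.92937536e-02  8.24431392e+01]
[ 571.1 -280.5  120. ] [ 1.7976e+02 -4.0000e-02  8.2440e+01] [4.  2.9 2.4] 13.756803499057195
```

View pics/turn1.png

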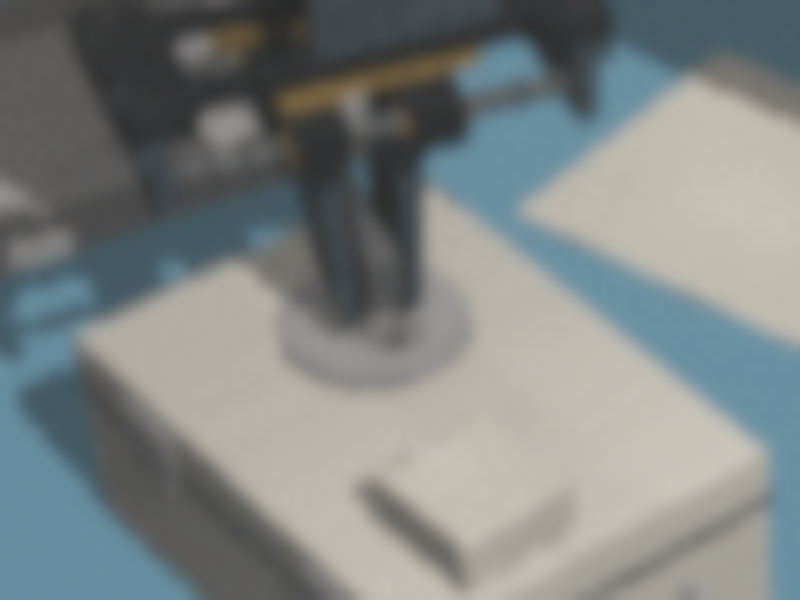

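Call:
arm_command(series=[0, 0, 0, 0, 0, -0.08, 0, 0, 0, 0, 0, 0, 0, 0, 0, 0, 0, 0])

```text
time_s: 11.37
ee_pos: [571.4, -280.5, 120.0]
ee_rot: [179.7, -0.0, 79.1]
force: [6.3, 3.4, 2.7]
gripper_width: 14.4
```

```bash
python3 -c "
from workcell import env
s=env.state();print(s['torque'],s['force'],s['ee_pos'],s['ee_rot'])"
```

```text
[ 0.71424792 -0.82718248  1.09642883] [6.34125063 3.36931611 2.65785705] [ 571.35621268 -280.48510083  120.04193646] [ 1.79742465e+02 -1.19246777e-02  7.91249412e+01]
```

The torque jumped to 1.1 N m, so the plug is on its stop. I'll ease back into the play (the plug stays put), then release and lift clear.

Call:
arm_command(series=[0, 0, 0, 0, 0, 0.08, 0, 0, 0, 0, 0, 0.02, 0, 0, 0, 0, 0, 0])

```text
time_s: 11.62
ee_pos: [571.0, -280.4, 120.1]
ee_rot: [179.8, -0.0, 83.5]
force: [4.6, 3.6, 2.3]
gripper_width: 13.8
```

Call:
arm_command(series=[0, 0, 0, 0, 0, 0, 0, 0, 0, 0, 0, 0, 0, 0, 0, 0, 0, 0, 0, 0, 0, 0, 0, 0, 0, 0, 0, 0, 0, 0, 0, 0, 0, 0, 0, 0], hand=0.5)

```text
time_s: 12.12
ee_pos: [569.0, -281.0, 119.1]
ee_rot: [-180.0, 0.0, 83.3]
force: [0.1, -1.0, 0.3]
gripper_width: 45.5
```

Call:
arm_command(series=[0, 0, 0.02, 0, 0, 0, 0, 0, 0.03, 0, 0, 0, 0, 0, 0.05, 0, 0, 0, 0, 0, 0.05, 0, 0, 0, 0, 0, 0.05, 0, 0, 0, 0, 0, 0.05, 0, 0, 0, -0.05, 0.08, 0.05, 0, 0, 0, -0.08, 0.08, 0, 0, 0, 0, -0.08, 0.08, 0, 0, 0, 0, -0.08, 0.08, 0, 0, 0, 0, -0.08, 0.08, 0, 0, 0, 0, -0.08, 0.08, 0, 0, 0, 0, 0, 0, 0, 0, 0, 0, 0, 0, 0, 0, 0, 0, 0, 0, 0, 0, 0, 0])

```text
time_s: 13.37
ee_pos: [403.2, -102.6, 239.9]
ee_rot: [179.8, 0.0, 83.3]
force: [0.9, 0.1, 0.9]
gripper_width: 45.5
```

```bash
python3 snap.py end 255 140 100; python3 - <<'E'
from workcell import grab_frame
import cv2,pickle
g=grab_frame("top"); pickle.dump(g,open("topend.pkl","wb")); cv2.imwrite("pics/end_t.png",g["frame"][:,:,::-1]); cv2.imwrite("pics/end_tc.png",cv2.resize(g["frame"][145:245,375:500],None,fx=6,fy=6,interpolation=2)[:,:,::-1])
f=grab_frame("scene"); cv2.imwrite("pics/end_s.png",f["frame"][:,:,::-1])
E
```

```text
[ 403.2 -102.6  239.9] [1.7984e+02 4.0000e-02 8.3280e+01] [0.9 0.1 0.9] 45.51833390363194
```

View pics/end.png

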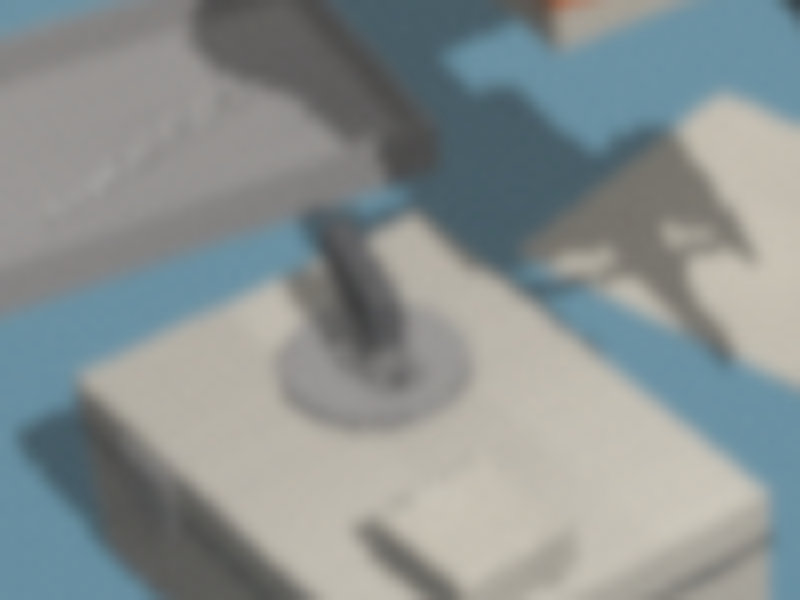

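View pics/end_tc.png

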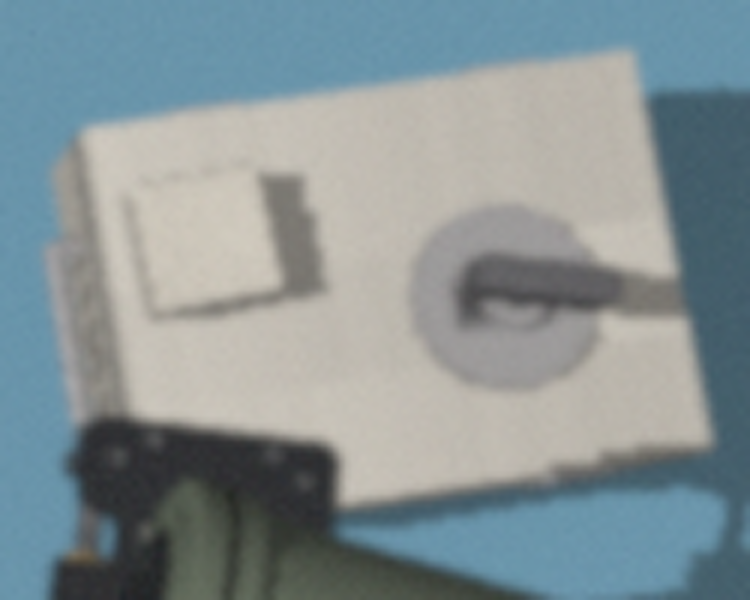

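View pics/end_s.png

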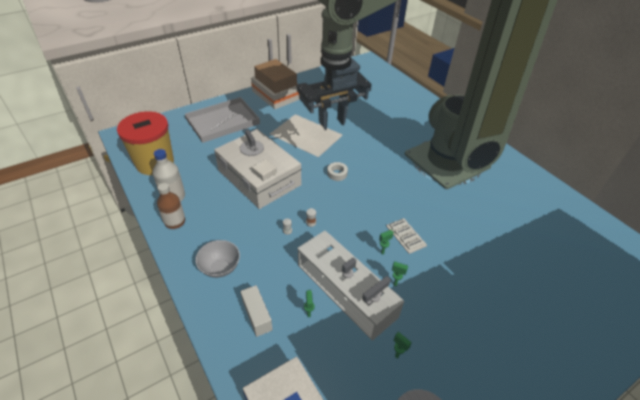

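```bash
python3 - <<'E'
from h import *
f=pickle.load(open("topend.pkl","rb"));I=f["frame"].astype(int);g=I.sum(2)/3
m=np.zeros(g.shape,bool); m[184:200,448:482]=1
rect(f,m&(g<105),141,"key")
I=f["frame"].astype(int);sat=I.max(2)-I.min(2);m[:]=0;m[165:220,185:295]=1
rect(f,m&(g<95)&(sat<25),121,"rack")
from workcell import env
print(env.job_done())
E
```

```text
key {'px': array([464. , 192.3]), 'area': np.int32(184), 'cen': array([ 567. , -280.3]), 'size': array([19.9, 60.9]), 'yaw': 93.7}
rack {'px': array([198.2, 194. ]), 'area': np.int32(147), 'cen': array([560. , 313.6]), 'size': array([77. , 15.9]), 'yaw': 11.1}
rack {'px': array([235.7, 189.7]), 'area': np.int32(61), 'cen': array([570.1, 228.7]), 'size': array([12.7, 32. ]), 'yaw': 177.7}
the job is handed in; nothing more can be done
None
```

I unlocked the medicine case with the middle key, left it standing in the lock, and handed the job in after about 13.5 s. No verdict is reported.

- **Key choice:** I picked the grey key with the medium-length handle, the one at the lock end of the rack. The jaws closed to 14 mm on its handle, and after lifting, the blade's corners matched a 24 mm blade to about 1 mm.
- **Insertion:** The blade went into the slot with no notable force. The collar seated at TCP height 120 mm, as expected, with about 4 N of contact before I turned it.
- **Turning:** I turned it about 109° clockwise, which includes the play in the slot. At the end the torque rose from about 0.1–0.2 to 1.1 N m, so the plug was on its stop. I then eased back about 4° within the play, released the key and moved clear.

**Last checks:**
- The key's handle is within about 4 mm of the estimated lock centre and lies across the slot's starting direction.
- The other two keys still hang where they were in the rack.
- The gripper is clear of everything.

**Disagreements:**
- The two cameras differed by about 3 mm on the lock centre, so I used the mean.
- The final colour mask put the handle at 94° instead of the gripper's 83°. The mask included the dark slot end and gave a 61 x 20 mm outline for a 54 x 14 mm handle, so I trusted the gripper's angle.

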